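# Light up the cobalt bottle

## Robot

A 6-joint arm with a two-finger parallel gripper is mounted at the origin on the work surface. World frame = base frame: x ahead of the robot, y to its left, z up, the work surface at z = 0. Lengths are in mm, angles in rad, forces in N, time in s.
With the tool pointing down it reaches from about 425 to 925 mm from the base axis. Payload 12.5 kg.
Tool frame: the origin (TCP) lies on the centre line of the jaws, within the pads' length; the fingertips stand 11 mm ahead of it and the grasp point (between the pads) lies 8 mm behind it (tips_ahead is the distance from the TCP to the fingertips, in mm); z points along the fingers, y is the line along which they close (so a half turn about z gives the same grasp; the last joint's range is limited). The gripper opens to 85 mm and grips with 20 to 120 N. Pads are 22 mm wide; open, the fingers measure 114 mm over their backs; the gripper's body (76 mm by 85 mm) begins 54 mm behind the grasp point. The pads swing forward as they close: fully open they stand 13 mm farther back than shut.
Start: joints at [1.04, 0.491, 1.559, -0, 1.092, -0.106], TCP at [257.571, 569.474, 242.327] pointing down, gripper open.
Joint ranges: [-3.1, 3.1], [-0.84, 2.19], [0.05, 2.79], [-1.13, 4.28], [0.06, 2.93], [-2.69, 2.69]. Speed limits (rad/s): [2.22, 2.22, 2.79, 3.14, 3.14, 3.14].

## Interface

Orientations are given as [roll, pitch, yaw] about the fixed x, y, z axes, in that order (R = Rz(yaw) Ry(pitch) Rx(roll)).
In Python, from station import * gives the robot as it stands. The module is installed in compiled form; this text tells all that it offers.
- The arm moves only by the shell command python3 -m inch 'ROWS' [FORCE]. ROWS is JSON, one flat list of numbers, 7 for each row, row after row: the opening in per cent of the stroke, from 0 (shut) to 100 (fully open), then the shift along the tool's x, y, z in cm, then the turn, a rotation vector about the tool's x, y, z in degrees. A call has 1 to 20 rows; each row shifts and turns the commanded pose from where the row before left it, along the tool's axes as they then stand; what a row does not reach is not made up. A row lasts 1/8 s, in which the tool goes at most 62.5 mm and 10.7 degrees, less where a joint would pass 70% of its speed; a pose out of reach is approached as far as the arm can. A call with a gripper value outside its range is refused whole. The fingers move at their own pace and stop on an object; FORCE is the grip in N (left out, the last holds). Time passes only in rows, so rows that do not move let the fingers close. It gives the time, the measured TCP pose, the force, the opening and the grip force at its end, in the units of the state.
- get_state(): the state, without advancing time (a new reading comes with each control period).
- snapshot(name): name is "side" or "top"; returns a dict with "image" (480x640x3 uint8, red, green, blue), "z_map" (480x640 float32, mm along the optical axis (not along the pixel's ray), 0 where there is no reading), "mtx" (3x3 intrinsics, pixels), "origin" and "attitude" of the camera in the world. Camera axes: x right, y down, z forward; pixel columns grow to the right and rows downward; lengths in mm; the calibration is good to about 2 mm. A picture is of the moment at which its call begins.
- sign_off(): hands the job in; it is judged then, once.
Trained networks look in a picture, given as the dict that the camera call returned (one of the last four; its "shot" number tells which), for a name from the list of things; names that differ only in an ending like _2 or _b are one class to them, and where a whole thing is asked for, a point or a joint stands for the part that bears it (a point fixed in the world has none). Each returns a list of dicts, best first, with "conf" (0 to 1); they miss things now and then, are a little off and sometimes report something else, mostly with a low value. They report only what shows in the picture. A call takes as long as a camera call. They do not tell look-alikes from the thing itself.
- cut_out(picture, label): "region" (480x640 bool, what is visible of it) and "bbox" ([left, top, width, height] as shares, 0 to 1, of the picture: columns of its width, rows of its height, round what is visible of it).
- tip_of(picture, label): "point" ([column, row] as shares, 0 to 1, of the picture: columns of its width, rows of its height: a listed point, or the origin of a listed thing).
The state is a dict: "t": time; "joint_positions": joint angles; "qd": joint speeds; "effort": joint torques, N m; "eef_pos": TCP position; "orientation": TCP orientation; "ft_force": force on the tool from outside, world axes, zero at the start; "moment": the same for the moment, N m; "width": finger opening in mm; "gripper_force": force on a finger pad.
Only numpy, scipy, OpenCV 4.12 (cv2) and the standard library are available. Lean on these libraries where they do the work, as an engineer would, in place of code of your own. Each camera call takes 0.05 s, during which the arm holds its last target. There are 200 camera calls.

## Task

Take the white-topped light off the sloping charging stand: slide it up the slope along its keyhole to the wide end, then lift it free. Fit it into the round display base with its orange lugs in the two gaps, press it down and turn it about a quarter turn clockwise until it locks and springs up when let go. Then stand the cobalt-blue bottle gently upright on the middle of the light, leaving the amber-topped light hanging, the other bottles where they are, and everything let go.

Things in the scene. Friction and masses are not known exactly. Their poses are not given: they have to be found in the camera images.
- white_light: The light to move: grey octagonal block, 52 mm over flats, 46 mm tall, white lens on top, 0.1 to 0.21 kg. Origin: centre of its underside; z out through the lens. Grip the flats at local +y and -y (21 mm wide, full height). As hung it lies flat on the slope, local x up the slope.
- amber_light: An identical light with an amber lens, hung on the other stud: leave it. The two are swapped at random.
- charger: Fixed charging stand with a 150 x 250 mm panel sloping at 40 degrees; origin centre of its underside; its local +x is the uphill direction seen from above.
- panel: The sloping panel, fixed to the stand. Origin at the middle of its surface, 62 mm above the table; x up the slope, y across, z square out of the surface. Two headed studs stand at local (0, +62 mm) and (0, -62 mm): shaft 8 mm thick, head 17 mm across from 8 to 12 mm above the surface, which leaves a hung light 3 mm of play square to the slope. Slick laminate; lift a gripped light 1 to 2 mm within that play and it slides without rubbing.
- base: Fixed round wooden display base, 124 mm across, 12 mm thick, with an aluminium bayonet socket 94 mm across, rim 26 mm above the table, opening 62 mm. Origin: centre of the underside, z up. The light's underside first rests 22 mm above the table on a sprung brass plate; there it cannot turn. Keep fingertips 16 mm or more above its underside to clear the rim.
- cobalt_bottle: Dark-blue glass bottle, 140 mm tall, 0.14 to 0.28 kg. Origin: centre of its underside, z up. Body 48 mm across up to 82 mm, shoulder to 104 mm, neck 22 mm across from 104 to 128 mm, lip 28 mm across above. Swaps places with the other bottles, which stand about 110 mm apart.
- aqua_bottle: Same bottle in pale aqua: leave it.
- teal_bottle: Same bottle in teal: leave it.
- green_bottle: Same bottle in pale green: leave it.
- keyhole (a point): Narrow end of the keyhole in the light's underside, at local x = +10 mm, where the stud sits as hung. Slot 11 mm wide in a 5 mm plate; wide end 22 mm across, local x = -22 to +1 mm. Moving the light 20 to 23 mm up the slope puts the stud head in the wide end; at 23 mm the head meets a stop and can still come out. Then lift square off the slope.
- lug (a point): Middle of the +x orange lug of the white light, 32 mm from its axis. An equal lug is at -x. Each is 14 mm wide, 5 mm tall, at the very bottom, reaching 39 mm from the axis. The light fits the base either way round.
- gap (a point): Rim-top middle of the +x lug gap of the base (21 mm wide or more), beside an orange mark; the other gap is at local -x. With the lugs in the gaps, press the light down 8 to 9.5 mm (underside 14 to 12.5 mm above the table; some 8 N) before turning.
- lock_dot (a point): White dot on the base, 75 degrees clockwise (seen from above) of the +x gap; a second lies opposite. Turn the pressed light until its lugs point at the dots (a stop lies about 5 degrees beyond), then let go: the spring lifts it into the locking notches, underside 18 mm above the table, and it holds there under the bottle's weight.
Mind the look-alikes: they are no part of the job. There is more than one size of the cobalt_bottle; the one meant has the size given above.

How it is judged (in metres and radians):
On the way, in this order (a step that is already met when the one before it is completed fails the run):
1. the white light is slid at least 15 mm up the slope while still on the panel (distance of white_light from where it was at the start of the episode above 0.015 m and z of white_light in the frame of panel below 0.006 m), for 0.05 s.
2. it is lifted free of the stud (z of white_light in the frame of panel above 0.03 m), for 0.1 s.
3. it stands in the socket with its lugs in the gaps (horizontal distance between white_light and base below 0.006 m and z of white_light in the frame of base below 0.0245 m and angle between the x axis of white_light and the x axis of base, either way round below 0.35 rad), for 0.1 s.
4. it is turned and sprung up into the locking notches (horizontal distance between white_light and base below 0.006 m and z of white_light in the frame of base between 0.0162 and 0.0195 m and angle between the x axis of white_light and the x axis of base, either way round above 1.1 rad), for 0.2 s.
At the end, for the whole second after the job is handed in: White light locked in the base: centred within 6 mm, turned over 63 degrees, underside 16.2 to 19.5 mm up. Cobalt bottle upright, still, within 13 mm of the light's middle. Amber light within 12 mm and the other bottles within 30 mm of their starts (all of step 4 and horizontal distance between cobalt_bottle and white_light below 0.013 m and z of cobalt_bottle in the frame of white_light between 0.043 and 0.05 m and angle between cobalt_bottle's own z axis and vertical below 0.1 rad and linear speed of cobalt_bottle below 0.02 m/s and distance of amber_light from where it was at the start of the episode below 0.012 m and distance of each of aqua_bottle, teal_bottle, green_bottle from where it was at the start of the episode below 0.03 m); the robot touches nothing.
It fails at once if the amber light is knocked or moved from its stud (12 mm) (distance of amber_light from where it was at the start of the episode above 0.012 m).
It fails at once if another bottle is pushed more than 30 mm or knocked over (distance of any of aqua_bottle, teal_bottle, green_bottle from where it was at the start of the episode above 0.03 m or angle between any of aqua_bottle, teal_bottle, green_bottle's own z axis and vertical above 0.4 rad).
It fails at once if the cobalt bottle is tipped over (more than 40 degrees) (angle between cobalt_bottle's own z axis and vertical above 0.7 rad).
It fails at once if the cobalt bottle is banged down on the light (over 45 N) (contact force between cobalt_bottle and white_light above 45 N).
It also fails if it takes over 72 s, if anything falls off the work surface, if the arm or the gripper's body presses on something with over 40 N, if the wrist force passes 120 N, or if a joint passes its speed limit or range.

## Working session

There is one attempt and no reset: what is moved stays moved. The work goes in short steps, Python scripts to look and compute and a shell command to move; the robot and the scene stay as the last step left them, time stands still between calls to the robot, and variables do not carry over. Pictures are saved under pics/ and viewed, at most 11 in all, crops included, and the job is handed in when it is done.

```bash
mkdir -p pics; cat > h.py <<'E'
from station import *
import numpy as np, cv2
from scipy.spatial.transform import Rotation as Rn
def cam(p):
    a=np.array(p["attitude"],float)
    R=a if a.shape==(3,3) else Rn.from_euler('xyz',a).as_matrix()
    return np.array(p["mtx"]),R,np.array(p["origin"],float)
def cloud(p,reg=None):
    K,R,o=cam(p); z=p["z_map"]; m=z>0
    if reg is not None: m&=reg
    v,u=np.nonzero(m); d=z[v,u]
    c=np.c_[(u-K[0,2])/K[0,0]*d,(v-K[1,2])/K[1,1]*d,d]
    return c@R.T+o
def ray(p,pt,zw):
    K,R,o=cam(p); u,v=pt[0]*640,pt[1]*480
    r=R@np.array([(u-K[0,2])/K[0,0],(v-K[1,2])/K[1,1],1]); return o+r*(zw-o[2])/r[2]
E
cat > look.py <<'E'
from h import *
for n in("top","side"):
    p=snapshot(n); cv2.imwrite(f"pics/{n}1.png",p["image"][:,:,::-1])
    print(n,p["origin"],np.array(p["attitude"]).tolist(),np.array(p["mtx"]).tolist())
    for l in["white_light","amber_light","base","cobalt_bottle","aqua_bottle","teal_bottle","green_bottle","panel"]:
        for c in cut_out(p,l)[:3]:
            q=cloud(p,c["region"]); 
            if len(q)<10: continue
            print(l,round(c["conf"],2),len(q),np.round(np.median(q,0)),np.round(np.percentile(q,2,0)),np.round(np.percentile(q,98,0)),np.round(np.array(c["bbox"])*[640,480,640,480]))
    for l,z in[("lug",50),("gap",26),("lock_dot",12),("white_light",62),("amber_light",62),("base",0),("keyhole",62),("panel",62),("charger",0)]:
        for c in tip_of(p,l)[:3]: print(l,round(c["conf"],2),np.round(np.array(c["point"])*[640,480]),np.round(ray(p,c["point"],z),1))
E
python3 look.py; python3 -c "from station import *;print(get_state())"
```

```text
top [ 391.1080174   -38.17505691 1003.46130261] [-3.030078776522495, 0.02116119490174473, -1.566261844952763] [[514.5988232848814, 0.0, 325.6339306883906], [0.0, 514.5988232848814, 233.32609941251374], [0.0, 0.0, 1.0]]
white_light 0.58 1020 [583. 247.  88.] [554. 225.  62.] [625. 274. 106.] [163. 159.  33.  45.]
amber_light 0.78 1001 [598. 126.  88.] [570. 102.  68.] [641. 151. 106.] [231. 153.  34.  43.]
amber_light 0.75 819 [ 452. -234.   95.] [ 433. -258.    2.] [ 477. -221.  142.] [432. 243.  38.  25.]
base 0.69 3075 [ 508. -118.   15.] [ 456. -173.    9.] [563. -64.  29.] [346. 199.  64.  59.]
base 0.36 879 [ 554. -253.   94.] [ 537. -277.    7.] [ 577. -238.  142.] [441. 186.  33.  32.]
cobalt_bottle 0.92 1663 [ 344. -209.  134.] [ 311. -242.    5.] [ 372. -189.  197.] [414. 300.  57.  43.]
cobalt_bottle 0.75 781 [ 453. -234.   96.] [ 433. -255.    4.] [ 475. -221.  142.] [431. 242.  37.  29.]
cobalt_bottle 0.65 1177 [362. -92. 137.] [ 331. -125.   88.] [388. -66. 197.] [352. 290.  39.  40.]
aqua_bottle 0.72 1016 [ 449. -352.   93.] [ 428. -375.    5.] [ 472. -340.  142.] [492.
[... 2748 characters left out ...]
.] [622.3 200.1   0. ]
{'t': 1.8, 'joint_positions': array([ 1.04040496e+00,  4.90880001e-01,  1.55890217e+00,  1.44435419e-05,
        1.09170293e+00, -1.05574494e-01]), 'qd': array([-0.00072111, -0.00068882,  0.00163519,  0.00011842, -0.00198145,
        0.00023523]), 'effort': array([ 5.79374773e-04, -6.18269062e+01, -2.61844164e+01, -1.52294924e-04,
        4.53630673e-04,  1.01437549e-04]), 'eef_pos': array([257.56451503, 569.47452999, 242.33862583]), 'orientation': array([ 3.14148434e+00, -1.41244871e-06,  2.71676912e+00]), 'ft_force': array([0.5288297 , 0.18697819, 0.30546619]), 'moment': array([-0.00023312,  0.0450737 ,  0.03882696]), 'gripper_force': 0.0, 'width': 85.44837882264912}
```

View pics/top1.png

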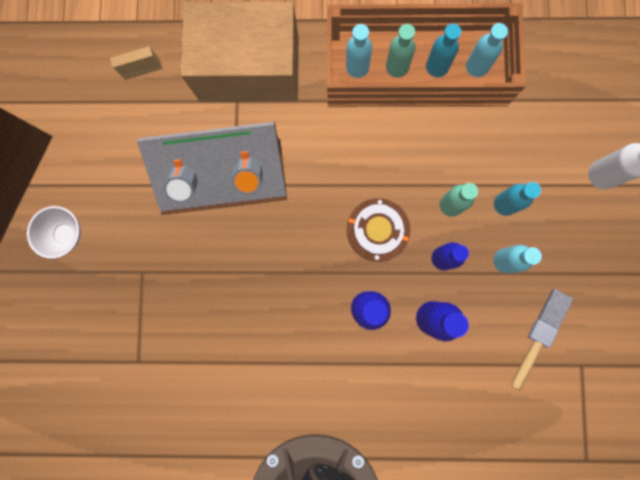

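View pics/side1.png

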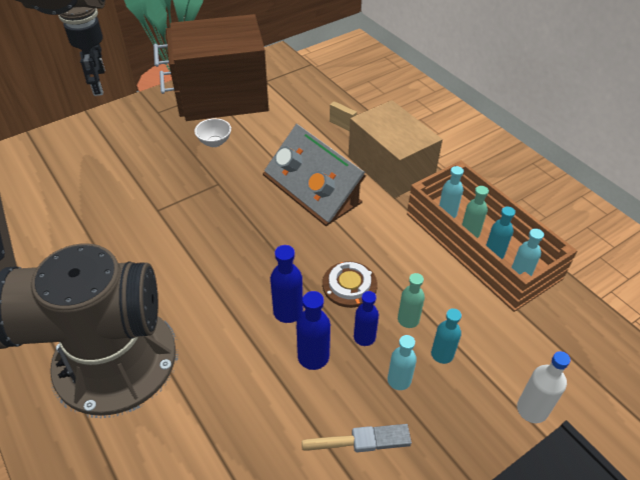

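```bash
cat > m.py <<'E'
from h import *
from scipy.optimize import least_squares
for n in("top","side"):
    p=snapshot(n)
    P=cloud(p,cut_out(p,"panel")[0]["region"])
    allc=cloud(p)
    # panel plane: slope 40, fit by RANSAC within box
    Q=allc[(allc[:,0]>540)&(allc[:,0]<720)&(allc[:,1]>50)&(allc[:,1]<340)&(allc[:,2]>12)]
    best=0;rng=np.random.default_rng(0)
    for _ in range(600):
        a=Q[rng.choice(len(Q),3,0)]; nn=np.cross(a[1]-a[0],a[2]-a[0]); L=np.linalg.norm(nn)
        if L<300: continue
        nn/=L; nn*=np.sign(nn[2])
        if abs(nn[2]-np.cos(np.radians(40)))>.05: continue
        # panel plane is lowest: z at (centre) <
        if abs((nn@(a[0]-[620,192,62]))/1)>20: continue
        i=abs((Q-a[0])@nn)<2
        if i.sum()>best: best=i.sum();I=i
    S=Q[I];c=S.mean(0);nn=np.linalg.svd(S-c,full_matrices=False)[2][2];nn*=np.sign(nn[2])
    y=np.arctan2(-nn[1],-nn[0])
    print(n,"normal",nn.round(3),"slope",np.degrees(np.arccos(nn[2])).round(1),"uphill yaw",np.degrees(y).round(2),len(S))
    ux=np.array([np.cos(y),np.sin(y),0]);uy=np.cross([0,0,1],ux); X=np.cross(uy,nn)
    # extents along panel
    s=(S-c)@X;t=(S-c)@uy
    ctr=c+X*(np.percentile(s,.5)+np.percentile(s,99.5))/2+uy*(np.percentile(t,.5)+np.percentile(t,99.5))/2
    print(" extent",np.ptp(s).round(),np.ptp(t).round(),"ctr",ctr.round(1))
    for l in("white_light","amber_light"):
        # lens top points: 46mm above the plane
        h=(Q-c)@nn; T=Q[(h>42)&(h<51)]; 
        rel=(T-c); tt=rel@uy;ss=rel@X
        k=((tt>(ctr-c)@uy) if True else 0); sel=k if l=="white_light" else ~k
        a=ss[sel];b=tt[sel]
        mid=[(np.percentile(a,1)+np.percentile(a,99))/2,(np.percentile(b,1)+np.percentile(b,99))/2]
        print(" ","left" if l=="white_light" else "right","h",np.median(h[(h>42)&(h<51)]).round(1),"size",np.percentile(a,99)-np.percentile(a,1),np.percentile(b,99)-np.percentile(b,1),"under",(c+X*mid[0]+uy*mid[1]).round(1),"in panel",((c-ctr)@X+mid[0]).round(1),((c-ctr)@uy+mid[1]).round(1), sel.sum())
    # base socket rim z~26 annulus, fit circle
    B=allc[(allc[:,0]>430)&(allc[:,0]<580)&(allc[:,1]>-190)&(allc[:,1]<-40)]
    print(" base med rim z",np.percentile(B[:,2],[50,80,95,99]))
    for lo,hi in((7,16),(21,32)):
        D=B[(B[:,2]>lo)&(B[:,2]<hi)][:,:2]
        H=cv2.convexHull(D.astype(np.float32))[:,0]; print("  ",lo,np.round(cv2.minEnclosingCircle(H),1) if 0 else cv2.minEnclosingCircle(H))
    for (x,yy) in((345,-215),(345,-95),(453,-237),(553,-255)):
        W=allc[(abs(allc[:,0]-x)<50)&(abs(allc[:,1]-yy)<50)]
        zt=np.percentile(W[:,2],99.5);L=W[W[:,2]>zt-6]
        print(" bottle",x,yy,"top",zt.round(1),(L.min(0)/2+L.max(0)/2).round(1),np.ptp(L,0).round())
E
python3 m.py
```

```text
top normal [-0.639 -0.078  0.765] slope 40.1 uphill yaw 6.97 6131
 extent 156.0 250.0 ctr [617.4 192.2  62.7]
  left h 46.1 size 50.867378626476956 50.8818433736444 under [602.1 252.8  56.1] in panel -10.2 62.0 646
  right h 46.1 size 51.415352799401106 50.43449567676852 under [617.2 129.9  56.2] in panel -10.1 -61.8 636
 base med rim z [10.44530935 22.52990437 27.17257024 28.8657306 ]
   7 ((523.772705078125, -130.42967224121094), 80.14852142333984)
   21 ((509.8479309082031, -117.78616333007812), 47.17507553100586)
 bottle 345 -215 top 197.8 [ 340.5 -222.1  195.3] [38. 39.  7.]
 bottle 345 -95 top 197.6 [358.9 -97.  195.1] [37. 38.  7.]
 bottle 453 -237 top 142.9 [ 455.2 -244.1  141.1] [27. 27.  8.]
 bottle 553 -255 top 143.0 [ 560.7 -261.9  141.2] [28. 28.  8.]
side normal [-0.638 -0.074  0.766] slope 40.0 uphill yaw 6.66 2041
 extent 157.0 257.0 ctr [615.5 189.6  62.3]
  left h 46.4 size 49.92549921359699 52.391520649813835 under [603.  250.9  57.9] in panel -6.9 62.3 282
  right h 46.4 size 49.76499516619819 53.22358094744635 under [617.4 127.3  57.9] in panel -6.9 -62.2 300
 base med rim z [12.3602298  25.01823685 29.16132463 31.30902584]
   7 ((506.04901123046875, -114.55113983154297), 91.6597671508789)
   21 ((504.00885009765625, -123.85189819335938), 56.197574615478516)
 bottle 345 -215 top 198.6 [ 340.  -224.2  196.6] [39. 40.  8.]
 bottle 345 -95 top 199.3 [358.6 -98.5 197.1] [39. 42.  8.]
 bottle 453 -237 top 144.3 [ 454.7 -246.5  141.8] [29. 28.  7.]
 bottle 553 -255 top 144.2 [ 559.4 -264.9  142. ] [29. 27.  7.]
```

The top view shows the white light at px (179,188), left on the panel, and the amber one at (247,180). The base is at (379,230), with orange gaps at (351,221) and (406,239) and dots above and below it. The 140 mm cobalt bottle has its lip at (457,255); the two big blue ones are 197 mm tall decoys.

```bash
cat > plan.py <<'E'
from h import *
import scipy.linalg as sl
def rel(Rt,pt,n=None,cur=None):
    s=get_state(); R0=Rn.from_euler('xyz',s["orientation"]).as_matrix(); p0=np.array(s["eef_pos"])
    if cur: R0,p0=cur
    T0=np.eye(4);T0[:3,:3]=R0;T0[:3,3]=p0;T1=np.eye(4);T1[:3,:3]=Rt;T1[:3,3]=pt
    D=np.linalg.inv(T0)@T1
    rv=np.degrees(Rn.from_matrix(D[:3,:3]).as_rotvec())
    print("total shift cm",(D[:3,3]/10).round(2),"rotvec",rv.round(2))
    if n:
        d=sl.expm(np.real(sl.logm(D))/n); print(n,"rows: shift cm",(d[:3,3]/10).round(3),"rot",np.degrees(Rn.from_matrix(d[:3,:3]).as_rotvec()).round(3))
y=np.radians(6.8); S=np.radians(40)
ux=np.array([np.cos(y),np.sin(y),0]);uy=np.array([-np.sin(y),np.cos(y),0])
X=ux*np.cos(S)+np.array([0,0,np.sin(S)]); N=np.cross(X,uy)
Rl=np.c_[-X,np.cross(-N,-X),-N]   # tool on the slope
under=np.array([602.5,251.9,55.6])
def down(deg): return Rn.from_euler('xyz',[np.pi,0,np.radians(deg)]).as_matrix()
E
python3 - <<'E'
from plan import *
rel(Rl,under+N*110,14)
rel(Rl,under+N*110,18)
print(under+N*110)
E
```

```text
total shift cm [-38.47 -18.37  10.24] rotvec [-10.86 -38.99 -29.86]
14 rows: shift cm [-2.067 -2.024  1.413] rot [-0.776 -2.785 -2.133]
total shift cm [-38.47 -18.37  10.24] rotvec [-10.86 -38.99 -29.86]
18 rows: shift cm [-1.595 -1.582  1.106] rot [-0.603 -2.166 -1.659]
[532.2907482  243.52805359 139.86488874]
```

```bash
python3 -m inch '[100,-2.067,-2.024,1.413,-0.776,-2.785,-2.133, 100,-2.067,-2.024,1.413,-0.776,-2.785,-2.133, 100,-2.067,-2.024,1.413,-0.776,-2.785,-2.133, 100,-2.067,-2.024,1.413,-0.776,-2.785,-2.133, 100,-2.067,-2.024,1.413,-0.776,-2.785,-2.133, 100,-2.067,-2.024,1.413,-0.776,-2.785,-2.133, 100,-2.067,-2.024,1.413,-0.776,-2.785,-2.133, 100,-2.067,-2.024,1.413,-0.776,-2.785,-2.133, 100,-2.067,-2.024,1.413,-0.776,-2.785,-2.133, 100,-2.067,-2.024,1.413,-0.776,-2.785,-2.133, 100,-2.067,-2.024,1.413,-0.776,-2.785,-2.133, 100,-2.067,-2.024,1.413,-0.776,-2.785,-2.133, 100,-2.067,-2.024,1.413,-0.776,-2.785,-2.133, 100,-2.067,-2.024,1.413,-0.776,-2.785,-2.133, 100,0,0,0,0,0,0, 100,0,0,0,0,0,0]' 40; python3 - <<'E'
from plan import *
print(get_state()["joint_positions"].round(2)); rel(Rl,under+N*110); rel(Rl,under+N*27)
p=snapshot("top"); cv2.imwrite("pics/top2.png",cv2.resize(p["image"][90:280,100:340,::-1],None,fx=3,fy=3))
E
```

```text
t: 4.0
eef_pos: [549.4, 253.7, 182.1]
orientation: [3.139, 0.617, -3.025]
ft_force: [0.3, -0.0, -0.5]
width: 85.0
gripper_force: 0.0
[ 0.38  0.43  2.04 -1.13  0.17 -0.22]
total shift cm [ 3.92 -0.82  2.39] rotvec [ 0.09 -4.62 -0.11]
total shift cm [ 3.26 -0.84 10.66] rotvec [ 0.09 -4.62 -0.11]
```

View pics/top2.png

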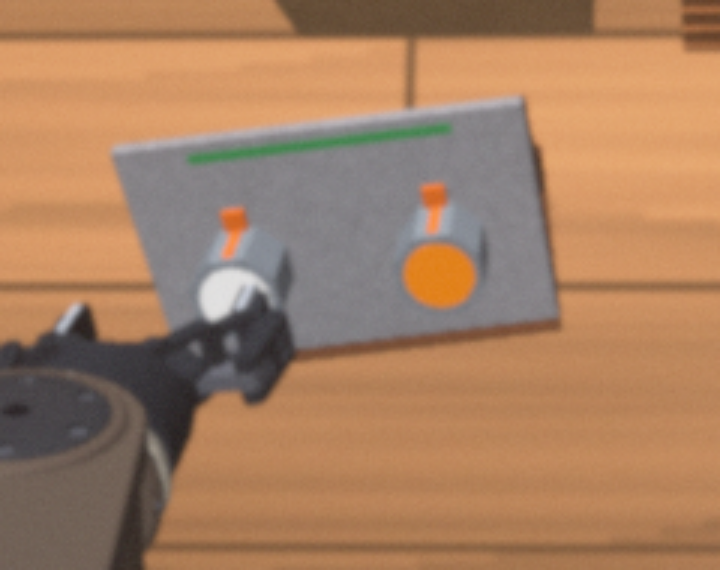

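Joint 4 sits at its limit (-1.13) with the tool this far forward. I'll bring the tool back towards vertical and fit the kinematics to see which pitch is feasible.

```bash
python3 -c "
from station import *
s=get_state();print(s['joint_positions'].tolist(),s['eef_pos'].tolist(),s['orientation'].tolist())"
python3 -m inch '[100,0,0,0,0,4,0,100,0,0,0,0,4,0,100,0,0,0,0,4,0,100,0,0,0,0,4,0,100,0,0,0,0,0,0]'; cat > kin.py <<'E'
from plan import *
from scipy.optimize import least_squares
data=[([1.04040496,.490880001,1.55890217,1.444e-5,1.09170293,-.105574494],[257.56451503,569.47452999,242.33862583],[3.14148434,-1.4e-6,2.71676912])]
import json,sys
def fk(q,th):
    a1,d1,L2,e,L3,d6,s4=th
    # R: base yaw, pitch chain
    Rz=lambda a:Rn.from_euler('z',a).as_matrix(); Ry=lambda a:Rn.from_euler('y',a).as_matrix()
    A=Rz(q[0]); B=Ry(q[1]); C=Ry(q[2])
    p=A@np.array([a1,0,d1])+A@B@[0,0,L2]
    F=A@B@C; p=p+F@[e,0,L3]
    W=F@Rz(q[3])@Ry(q[4])@Rz(q[5])
    p=p+W@[0,0,d6]
    return W@Rz(np.pi/2),p
E
python3 - <<'E'
from kin import *
s=get_state(); print(s['joint_positions'].tolist(),s['eef_pos'].tolist(),s['orientation'].tolist())
for q,p,o in data+[(s['joint_positions'],0,s['orientation'])]:
    print(fk(q,[0]*7)[0].round(3).tolist(),Rn.from_euler('xyz',o).as_matrix().round(3).tolist())
E
```

```text
[0.38511683423629106, 0.43193995057696716, 2.0374934290325317, -1.1335657289467092, 0.16672419594108293, -0.22248960633329953] [549.1395387642768, 254.09153228430682, 182.05248306729308] [3.1385643711856264, 0.6173972568270907, -3.0244106803213753]
t: 4.68
eef_pos: [551.3, 251.5, 182.7]
orientation: [-3.133, 0.391, -3.027]
ft_force: [0.8, -0.5, 0.0]
width: 85.5
gripper_force: 0.0
[0.3598474595849968, 0.4427130718753334, 1.903588076298705, -0.24575547543560808, 0.4278504064796128, -1.1188240154340583] [551.2982482873109, 251.48636467205137, 182.69471218095757] [-3.1330282026380205, 0.39138528745116274, -3.02704836916931]
[[-0.911, 0.412, 0.0], [0.412, 0.911, 0.0], [0.0, 0.0, -1.0]] [[-0.911, 0.412, 0.0], [0.412, 0.911, 0.0], [0.0, 0.0, -1.0]]
[[-0.918, -0.111, 0.38], [-0.106, 0.994, 0.035], [-0.381, -0.008, -0.924]] [[-0.918, -0.111, 0.38], [-0.106, 0.994, 0.035], [-0.381, -0.008, -0.924]]
```

```bash
cat >> kin.py <<'E'
data+=[([0.38511683423629106, 0.43193995057696716, 2.0374934290325317, -1.1335657289467092, 0.16672419594108293, -0.22248960633329953],[549.1395387642768, 254.09153228430682, 182.05248306729308],0),
([0.3598474595849968, 0.4427130718753334, 1.903588076298705, -0.24575547543560808, 0.4278504064796128, -1.1188240154340583],[551.2982482873109, 251.48636467205137, 182.69471218095757],0)]
f=least_squares(lambda th:np.concatenate([fk(q,np.r_[th,0])[1]-p for q,p,_ in data]+[.001*(th-[100,400,400,0,400,250])]),[100,400,400,0,400,250])
TH=np.r_[f.x,0]
lo=np.array([-3.1,-.84,.05,-1.13,.06,-2.69]);hi=np.array([3.1,2.19,2.79,4.28,2.93,2.69])
def ik(R,p,q0):
    def g(q):
        r,x=fk(q,TH); return np.r_[(x-p)/100,Rn.from_matrix(R.T@r).as_rotvec()]
    s=least_squares(g,np.clip(q0,lo+1e-3,hi-1e-3),bounds=(lo,hi)); return s.x,np.sqrt(2*s.cost)
E
python3 - <<'E'
from kin import *
print(TH.round(1),f.cost)
q0=np.array(get_state()['joint_positions'])
for back in (0,5,10,15,20):
  for flip in (0,1):
    for h in (27,60,110):
      R=Rl@Rn.from_euler('y',back,degrees=True).as_matrix()
      if flip: R=R@Rn.from_euler('z',180,degrees=True).as_matrix()
      b=min((ik(R,under+N*h,qq) for qq in (q0,q0+[0,0,0,0,0,2.6],np.array([.38,.6,1.9,3.0,.3,.5]),np.array([.38,.6,1.9,3.5,.3,-2.]),np.array([.38,.6,1.9,1.5,.3,0]))),key=lambda t:t[1])
      print(back,flip,h,b[0].round(2),b[1].round(3))
E
```

```text
[ 1839.7  2242.1 -2423.6   114.1   -30.1  -220.8     0. ] 2664.14444845569
0 0 27 [ 0.35  0.43  1.31 -0.26  0.63 -1.19] 0.111
0 0 60 [ 0.36  0.44  1.31 -0.25  0.68 -1.2 ] 0.048
0 0 110 [ 0.37  0.44  1.74 -0.53  0.32 -0.87] 0.0
0 1 27 [ 0.35  0.43  1.31 -0.26  0.63  1.95] 0.111
0 1 60 [ 0.36  0.44  1.31 -0.25  0.68  1.94] 0.048
0 1 110 [ 0.37  0.44  1.74 -0.53  0.32  2.27] 0.0
5 0 27 [ 0.35  0.43  1.31 -0.24  0.65 -1.21] 0.189
5 0 60 [ 0.36  0.44  1.31 -0.23  0.69 -1.21] 0.126
5 0 110 [ 0.37  0.46  1.31 -0.22  0.76 -1.21] 0.032
5 1 27 [ 0.35  0.43  1.31 -0.24  0.65  1.93] 0.189
5 1 60 [ 0.36  0.44  1.31 -0.23  0.69  1.93] 0.126
5 1 110 [ 0.37  0.46  1.31 -0.22  0.76  1.93] 0.032
10 0 27 [ 0.36  0.43  1.31 -0.22  0.66 -1.22] 0.267
10 0 60 [ 0.36  0.44  1.31 -0.21  0.71 -1.22] 0.203
10 0 110 [ 0.38  0.46  1.31 -0.2   0.77 -1.22] 0.109
10 1 27 [ 0.36  0.43  1.31 -0.22  0.66  1.92] 0.267
10 1 60 [ 0.36  0.44  1.31 -0.21  0.71  1.92] 0.203
10 1 110 [ 0.38  0.46  1.31 -0.2   0.77  1.92] 0.109
15 0 27 [ 0.36  0.43  1.31 -0.2   0.68 -1.23] 0.345
15 0 60 [ 0.37  0.44  1.31 -0.19  0.72 -1.23] 0.281
15 0 110 [ 0.38  0.46  1.31 -0.17  0.79 -1.23] 0.185
15 1 27 [ 0.36  0.43  1.31 -0.2   0.68  1.91] 0.345
15 1 60 [ 0.37  0.44  1.31 -0.19  0.72  1.91] 0.281
15 1 110 [ 0.38  0.46  1.31 -0.17  0.79  1.92] 0.185
20 0 27 [ 0.37  0.43  1.31 -0.17  0.69 -1.24] 0.422
20 0 60 [ 0.37  0.44  1.31 -0.16  0.74 -1.24] 0.358
20 0 110 [ 0.39  0.46  1.31 -0.15  0.8  -1.23] 0.262
20 1 27 [ 0.37  0.43  1.31 -0.17  0.69  1.9 ] 0.422
20 1 60 [ 0.37  0.44  1.31 -0.16  0.74  1.9 ] 0.358
20 1 110 [ 0.39  0.46  1.31 -0.15  0.8   1.91] 0.262
```

```bash
python3 - <<'E'
from plan import *
for b in (8,12,18): rel(Rl@Rn.from_euler('y',b,degrees=True).as_matrix(),under+N*85,6)
E
```

```text
total shift cm [ 2.71 -0.52  5.59] rotvec [-0.6  -9.58 -0.17]
6 rows: shift cm [ 0.516 -0.09   0.899] rot [-0.1   -1.596 -0.028]
total shift cm [ 2.71 -0.52  5.59] rotvec [-0.59 -5.58 -0.19]
6 rows: shift cm [ 0.489 -0.09   0.913] rot [-0.099 -0.929 -0.032]
total shift cm [ 2.71 -0.52  5.59] rotvec [-0.58  0.42 -0.22]
6 rows: shift cm [ 0.449 -0.09   0.933] rot [-0.097  0.071 -0.037]
```

```bash
python3 -m inch '[100,0.449,-0.09,0.933,-0.1,0.07,-0.04,100,0.449,-0.09,0.933,-0.1,0.07,-0.04,100,0.449,-0.09,0.933,-0.1,0.07,-0.04,100,0.449,-0.09,0.933,-0.1,0.07,-0.04,100,0.449,-0.09,0.933,-0.1,0.07,-0.04,100,0.449,-0.09,0.933,-0.1,0.07,-0.04,100,0,0,0,0,0,0]'; cat > st.py <<'E'
from station import *
s=get_state();print(s['joint_positions'].tolist(),s['eef_pos'].tolist(),s['orientation'].tolist())
E
python3 st.py; python3 -m inch '[100,0,0,0,0,-3,0,100,0,0,0,0,-3,0,100,0,0,0,0,-3,0,100,0,0,0,0,0,0]'; python3 st.py
```

```text
t: 5.55
eef_pos: [548.0, 244.5, 119.6]
orientation: [-3.141, 0.382, -3.023]
ft_force: [0.8, -0.6, 0.4]
width: 85.5
gripper_force: 0.0
[0.3437043670534055, 0.5342961470010664, 1.9676292271369602, -0.3080184795667657, 0.279075154716456, -1.0646056594389737] [547.9526635868674, 244.4507326725797, 119.64026837636611] [-3.1412662325212555, 0.381924098138958, -3.023004189032382]
t: 6.05
eef_pos: [550.1, 243.9, 123.3]
orientation: [-3.137, 0.516, -3.023]
ft_force: [-0.1, -0.3, -0.5]
width: 85.2
gripper_force: 0.0
[0.35697634531886197, 0.5280194526771048, 2.036193346156089, -1.0225876458725887, 0.14235731372544516, -0.34457897548633903] [550.1169939053805, 243.9439484727682, 123.2813339940838] [-3.136743368932231, 0.5160218425202032, -3.022711805813469]
```

```bash
cat > kin.py <<'E'
from plan import *
from scipy.optimize import least_squares
D=[([1.04040496,.490880001,1.55890217,1.444e-5,1.09170293,-.105574494],[257.56451503,569.47452999,242.33862583]),
([0.38511683423629106, 0.43193995057696716, 2.0374934290325317, -1.1335657289467092, 0.16672419594108293, -0.22248960633329953],[549.1395387642768, 254.09153228430682, 182.05248306729308]),
([0.3598474595849968, 0.4427130718753334, 1.903588076298705, -0.24575547543560808, 0.4278504064796128, -1.1188240154340583],[551.2982482873109, 251.48636467205137, 182.69471218095757]),
([0.3437043670534055, 0.5342961470010664, 1.9676292271369602, -0.3080184795667657, 0.279075154716456, -1.0646056594389737],[547.9526635868674, 244.4507326725797, 119.64026837636611]),
([0.35697634531886197, 0.5280194526771048, 2.036193346156089, -1.0225876458725887, 0.14235731372544516, -0.34457897548633903],[550.1169939053805, 243.9439484727682, 123.2813339940838])]
def Rz(a):return Rn.from_euler('z',a).as_matrix()
def Ry(a):return Rn.from_euler('y',a).as_matrix()
def J(q):
    A=Rz(q[0]);B=A@Ry(q[1]);F=B@Ry(q[2]);G=F@Rz(q[3]);H=G@Ry(q[4]);W=H@Rz(q[5])
    return np.c_[A,B[:,[0,2]],F[:,[0,2]],G[:,:2],H[:,[0,2]]],W@Rz(np.pi/2)
pri=np.array([0,0,400,0,400,0,400,0,0,0,200.]); lam=1e-2
M=np.vstack([J(q)[0] for q,_ in D]);P=np.concatenate([p for _,p in D])
TH=pri+np.linalg.lstsq(np.vstack([M,lam*np.eye(11)]),np.r_[P-M@pri,np.zeros(11)],rcond=None)[0]
lo=np.array([-3.1,-.84,.05,-1.13,.06,-2.69]);hi=np.array([3.1,2.19,2.79,4.28,2.93,2.69])
def ik(R,p,q0):
    def g(q):
        j,r=J(q); return np.r_[(j@TH-p)/100,Rn.from_matrix(R.T@r).as_rotvec()]
    s=least_squares(g,np.clip(q0,lo+1e-3,hi-1e-3),bounds=(lo,hi)); return s.x,np.sqrt(2*s.cost)
E
python3 - <<'E'
from kin import *
print(TH.round(1),(M@TH-P).round(1))
q0=np.array(get_state()['joint_positions'])
for back in (0,5,10,15,20,25):
    for h in (27,50,85):
      R=Rl@Rn.from_euler('y',back,degrees=True).as_matrix()
      for k in (0,1):
        R=R@Rz(np.pi*k)
        b=min((ik(R,under+N*h,qq) for qq in (q0,D[3][0],np.array([.38,.6,1.9,3.0,.3,.5]),np.array([.38,.6,1.9,3.5,.3,-2.]))),key=lambda t:t[1])
        print(back,k,h,b[0].round(2),b[1].round(3))
E
```

```text
[ -2.   67.3 191.8 -21.5 539.4 -12.4 417.   28.1  -1.5 -25.3 229.3] [ 0.1 -0.1 -0.   0.1  0.2 -0.2  0.2  0.3  0.1 -0.3 -0.1 -0.   0.  -0.2
  0.1]
0 0 27 [0.35 0.65 2.08 3.65 0.31 1.26] 0.0
0 1 27 [ 0.35  0.65  2.08  3.65  0.31 -1.88] 0.0
0 0 50 [0.36 0.6  2.11 3.7  0.3  1.22] 0.0
0 1 50 [ 0.36  0.6   2.11  3.7   0.3  -1.92] 0.0
0 0 85 [0.37 0.53 2.15 3.79 0.27 1.14] 0.0
0 1 85 [ 0.37  0.53  2.15  3.79  0.27 -2.01] 0.0
5 0 27 [0.35 0.65 2.04 3.9  0.19 1.01] 0.0
5 1 27 [ 0.35  0.65  2.04  3.9   0.19 -2.13] 0.0
5 0 50 [0.35 0.6  2.06 3.99 0.18 0.93] 0.0
5 1 50 [ 0.35  0.6   2.06  3.99  0.18 -2.21] 0.0
5 0 85 [0.37 0.53 2.1  4.18 0.16 0.74] 0.0
5 1 85 [ 0.37  0.53  2.1   4.18  0.16 -2.4 ] 0.0
10 0 27 [0.34 0.65 2.   4.28 0.11 0.62] 0.026
10 1 27 [ 0.34  0.65  2.    4.28  0.11 -2.52] 0.026
10 0 50 [ 0.35  0.6   2.   -1.13  0.12 -0.24] 0.022
10 1 50 [ 0.34  0.6   1.99 -0.93  0.12  2.69] 0.037
10 0 85 [ 0.36  0.53  2.04 -1.13  0.13 -0.23] 0.002
10 1 85 [ 0.35  0.53  2.03 -0.92  0.13  2.69] 0.021
15 0 27 [ 0.34  0.65  1.93 -0.6   0.16 -0.78] 0.0
15 1 27 [ 0.34  0.65  1.93 -0.6   0.16  2.36] 0.0
15 0 50 [ 0.34  0.6   1.96 -0.55  0.18 -0.83] 0.0
15 1 50 [ 0.34  0.6   1.96 -0.55  0.18  2.31] 0.0
15 0 85 [ 0.35  0.53  1.99 -0.48  0.21 -0.89] 0.0
15 1 85 [ 0.35  0.53  1.99 -0.48  0.21  2.25] 0.0
20 0 27 [ 0.33  0.65  1.88 -0.26  0.28 -1.12] 0.0
20 1 27 [ 0.33  0.65  1.88 -0.26  0.28  2.02] 0.0
20 0 50 [ 0.33  0.61  1.91 -0.25  0.29 -1.13] 0.0
20 1 50 [ 0.33  0.61  1.91 -0.25  0.29  2.01] 0.0
20 0 85 [ 0.34  0.54  1.95 -0.24  0.33 -1.14] 0.0
20 1 85 [ 0.34  0.54  1.95 -0.24  0.33  2.01] 0.0
25 0 27 [ 0.32  0.66  1.83 -0.13  0.4  -1.25] 0.0
25 1 27 [ 0.32  0.66  1.83 -0.13  0.4   1.89] 0.0
25 0 50 [ 0.32  0.61  1.86 -0.13  0.42 -1.25] 0.0
25 1 50 [ 0.32  0.61  1.86 -0.13  0.42  1.89] 0.0
25 0 85 [ 0.33  0.54  1.9  -0.13  0.45 -1.25] 0.0
25 1 85 [ 0.33  0.54  1.9  -0.13  0.45  1.89] 0.0
```

```bash
cat >> kin.py <<'E'
M0=np.c_[X,uy,N].T@Rl   # light->tool with back=0
def tool(phi,back,tilt=None):
    "light upright, local x at azimuth phi deg"
    return Rz(np.radians(phi))@M0@Ry(np.radians(back))
E
python3 - <<'E'
from kin import *
q0=np.array(get_state()['joint_positions'])
for k in (0,1):
  for flip in (0,180):
    for z in (140,50):
      for turn in (0,-40,-75,-82):
        R=tool(72+flip+turn,20)@Rz(np.pi*k)
        b=min((ik(R,[509,-119,z],qq) for qq in ([-.3,.6,1.9,0,1,0],[-.3,.6,1.9,0,1,-2],[-.3,.6,1.9,0,1,2],[-.3,.6,1.9,-.5,1,1],[-.3,.6,1.9,.5,1,1])),key=lambda t:t[1])
        print(k,flip,z,turn,b[0].round(2),b[1].round(3))
rel(Rl@Ry(np.radians(20)),under+N*85);rel(Rl@Ry(np.radians(20)),under+N*32,8)
E
```

```text
0 0 140 0 [-0.2   0.5   1.91 -0.47  0.84 -2.69] 0.0
0 0 140 -40 [-0.24  0.55  1.79 -0.28  1.07 -2.2 ] 0.0
0 0 140 -75 [-0.31  0.58  1.73 -0.1   1.17 -1.78] 0.0
0 0 140 -82 [-0.33  0.58  1.73 -0.06  1.18 -1.7 ] 0.0
0 0 50 0 [-0.2   0.65  1.96 -0.59  0.66 -2.53] 0.0
0 0 50 -40 [-0.24  0.69  1.84 -0.32  0.89 -2.13] 0.0
0 0 50 -75 [-0.31  0.71  1.78 -0.11  0.99 -1.76] 0.0
0 0 50 -82 [-0.33  0.71  1.78 -0.06  1.   -1.68] 0.0
0 180 140 0 [-0.52  0.48  1.94  0.46  0.85 -0.53] 0.0
0 180 140 -40 [-0.5   0.42  2.07  0.6   0.56  0.02] 0.0
0 180 140 -75 [-0.41  0.4   2.12  0.4   0.31  0.85] 0.0
0 180 140 -82 [-0.39  0.4   2.13  0.27  0.28  1.11] 0.0
0 180 50 0 [-0.52  0.63  1.99  0.57  0.67 -0.68] 0.0
0 180 50 -40 [-0.5   0.59  2.12  0.91  0.39 -0.33] 0.0
0 180 50 -75 [-0.42  0.59  2.18  1.22  0.13  0.01] 0.0
0 180 50 -82 [-0.4   0.59  2.19  1.23  0.08  0.13] 0.0
1 0 140 0 [-0.2   0.5   1.91 -0.47  0.84  0.46] 0.0
1 0 140 -40 [-0.24  0.55  1.79 -0.28  1.07  0.94] 0.0
1 0 140 -75 [-0.31  0.58  1.73 -0.1   1.17  1.36] 0.0
1 0 140 -82 [-0.33  0.58  1.73 -0.06  1.18  1.45] 0.0
1 0 50 0 [-0.2   0.65  1.96 -0.59  0.66  0.61] 0.0
1 0 50 -40 [-0.24  0.69  1.84 -0.32  0.89  1.01] 0.0
1 0 50 -75 [-0.31  0.71  1.78 -0.11  0.99  1.38] 0.0
1 0 50 -82 [-0.33  0.71  1.78 -0.06  1.    1.46] 0.0
1 180 140 0 [-0.52  0.48  1.94  0.46  0.85  2.61] 0.0
1 180 140 -40 [-0.55  0.41  2.15  1.    0.49  2.69] 0.166
1 180 140 -75 [-0.41  0.4   2.12  0.4   0.31 -2.3 ] 0.0
1 180 140 -82 [-0.39  0.4   2.13  0.27  0.28 -2.03] 0.0
1 180 50 0 [-0.52  0.63  1.99  0.57  0.67  2.46] 0.0
1 180 50 -40 [-0.51  0.59  2.14  1.02  0.38  2.69] 0.032
1 180 50 -75 [-0.42  0.59  2.21  1.68  0.12  2.69] 0.035
1 180 50 -82 [-0.39  0.59  2.18  0.92  0.08 -2.69] 0.016
total shift cm [0.27 0.17 0.14] rotvec [-0.27  9.57 -0.01]
total shift cm [-0.69  0.2   5.35] rotvec [-0.27  9.57 -0.01]
8 rows: shift cm [-0.135  0.023  0.662] rot [-0.034  1.196 -0.002]
```

```bash
python3 -m inch '[100,0.09,0.06,0.05,-0.09,3.19,0,100,0.09,0.06,0.05,-0.09,3.19,0,100,0.09,0.06,0.05,-0.09,3.19,0,100,0,0,0,0,0,10,100,0,0,0,0,0,10,100,0,0,0,0,0,10,100,0,0,0,0,0,10,100,0,0,0,0,0,10,100,0,0,0,0,0,10,100,0,0,0,0,0,10,100,0,0,0,0,0,10,100,0,0,0,0,0,10,100,0,0,0,0,0,10,100,0,0,0,0,0,10,100,0,0,0,0,0,10,100,0,0,0,0,0,10,100,0,0,0,0,0,10,100,0,0,0,0,0,10,100,0,0,0,0,0,10,100,0,0,0,0,0,10]'; python3 -m inch '[100,0,0,0,0,0,10,100,0,0,0,0,0,0]' ; python3 st.py; python3 - <<'E'
from kin import *
R=Rl@Ry(np.radians(20))@Rz(np.pi)
rel(R,under+N*32,5)
p=snapshot("top"); 
for c in tip_of(p,"white_light")+tip_of(p,"lug"): print(c)
E
```

```text
t: 8.55
eef_pos: [549.3, 244.3, 121.1]
orientation: [3.072, -0.368, 0.298]
ft_force: [0.1, 1.2, 0.4]
width: 85.2
gripper_force: 0.0
t: 8.8
eef_pos: [549.3, 244.1, 121.1]
orientation: [3.136, -0.374, 0.118]
ft_force: [-0.3, 1.2, -0.2]
width: 85.7
gripper_force: 0.0
[0.34384165093458985, 0.5338438977940216, 1.9584959226148713, -0.30133781191110287, 0.2975250797041499, 2.070561339914958] [549.3080985098103, 244.11695037997325, 121.11755017401279] [3.136354323380226, -0.37418643094921444, 0.11784516299149983]
total shift cm [ 1.59 -0.17  5.03] rotvec [ 0.32 -1.44 -0.05]
5 rows: shift cm [ 0.328 -0.032  1.003] rot [ 0.063 -0.288 -0.01 ]
{'point': [0.2856, 0.366], 'conf': 0.55}
{'point': [0.2736, 0.3427], 'conf': 0.89}
```

```bash
python3 -m inch '[100,0.328,-0.032,1.003,0.06,-0.29,-0.01,100,0.328,-0.032,1.003,0.06,-0.29,-0.01,100,0.328,-0.032,1.003,0.06,-0.29,-0.01,100,0.328,-0.032,1.003,0.06,-0.29,-0.01,100,0.328,-0.032,1.003,0.06,-0.29,-0.01,100,0,0,0,0,0,0]' 60; python3 - <<'E'
from kin import *
rel(Rl@Ry(np.radians(20))@Rz(np.pi),under+N*32)
p=snapshot("side"); cv2.imwrite("pics/side2.png",cv2.resize(p["image"][100:240,220:400,::-1],None,fx=4,fy=4))
E
```

```text
t: 9.7
eef_pos: [582.3, 248.9, 79.1]
orientation: [3.14, -0.348, 0.117]
ft_force: [-0.5, 0.0, 1.5]
width: 85.5
gripper_force: 0.0
total shift cm [ 0.02 -0.06 -0.11] rotvec [ 0.12  0.03 -0.07]
```

View pics/side2.png

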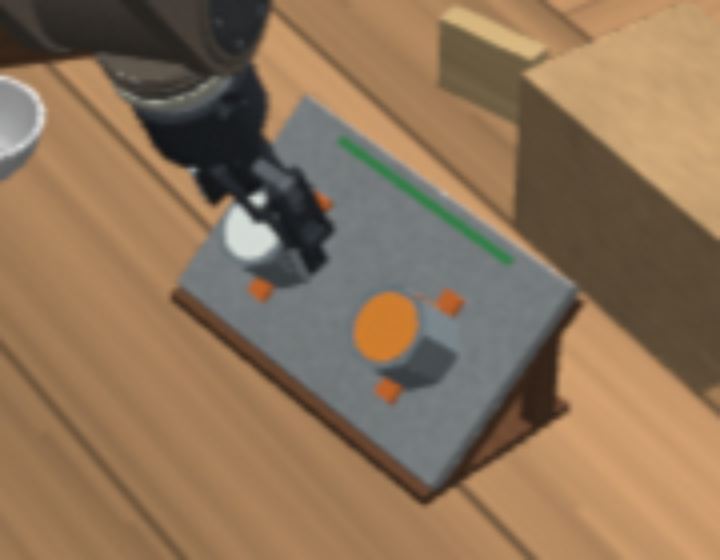

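The fingers straddle the white light (lens at crop px (250,235)), and the amber one is clear. Closing.

```bash
python3 -m inch '[0,0,0,0,0,0,0,0,0,0,0,0,0,0,0,0,0,0,0,0,0,0,0,0,0,0,0,0,0,0,0,0,0,0,0,0,0,0,0,0,0,0]' 60; python3 - <<'E'
from kin import *
s=get_state(); R=Rn.from_euler('xyz',s["orientation"]).as_matrix()
print(s["gripper_force"],s["ft_force"].round(1),(s["ft_force"]@R).round(1),s["moment"].round(2))
print("tool shift cm: lift 1.5mm",(R.T@N*.15).round(3),"slide 22mm",(R.T@X*2.2).round(3),"lift 50",(R.T@N*5).round(3))
E
```

```text
t: 10.5
eef_pos: [581.9, 249.0, 80.6]
orientation: [3.14, -0.35, 0.118]
ft_force: [-2.3, -1.1, 4.6]
width: 51.2
gripper_force: 63.1
63.13655189238489 [-2.3 -1.1  4.6] [-0.7  0.8 -5.1] [-0.13  0.37 -0.01]
tool shift cm: lift 1.5mm [-0.051  0.    -0.141] slide 22mm [ 2.068e+00 -1.000e-03 -7.510e-01] lift 50 [-1.706  0.011 -4.7  ]
```

```bash
python3 -m inch '[0,-0.051,0,-0.14,0,0,0,0,0,0,0,0,0,0,0,0.35,0,-0.125,0,0,0,0,0.35,0,-0.125,0,0,0,0,0.35,0,-0.125,0,0,0,0,0.35,0,-0.125,0,0,0,0,0.35,0,-0.125,0,0,0,0,0.32,0,-0.125,0,0,0,0,0,0,0,0,0,0]'; python3 - <<'E'
from kin import *
s=get_state(); R=Rn.from_euler('xyz',s["orientation"]).as_matrix()
print((s["ft_force"]@R).round(1)); d=s["eef_pos"]-np.array([581.9,249,80.6]); print("moved X,y,N",d@X,d@uy,d@N)
for n in("side","top"):
    p=snapshot(n); q=cloud(p); h=(q-under)@N
    T=q[(h>42)&(h<53)&(abs((q-under)@uy)<40)&(abs((q-under)@X)<70)]
    im=p["image"]; 
    rel_=(T-under); print(n,len(T),np.median(rel_@N),np.percentile(rel_@X,[2,98]),np.percentile(rel_@uy,[2,98]))
cv2.imwrite("pics/side3.png",cv2.resize(snapshot("side")["image"][100:240,220:400,::-1],None,fx=4,fy=4))
E
```

```text
t: 11.62
eef_pos: [598.1, 250.9, 95.4]
orientation: [3.14, -0.35, 0.117]
ft_force: [0.3, 0.2, -1.1]
width: 51.3
gripper_force: 62.5
[-0.1 -0.2  1.2]
moved X,y,N 22.035494233527153 -0.08354951556774312 0.8356294311245827
side 184 48.60762588529715 [-1.57448319 36.22565277] [-38.10225456  25.91398808]
top 38 47.030801439286854 [ 0.05297716 48.07581231] [-35.48096797  -2.26655322]
```

View pics/side3.png

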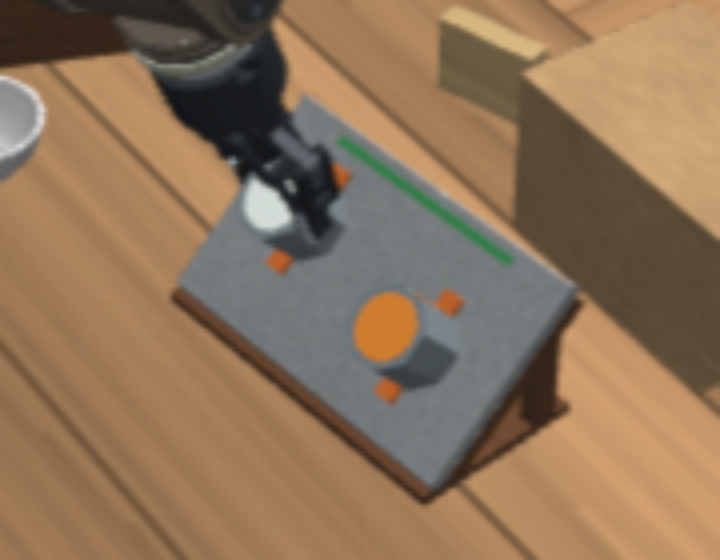

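The light has slid up: its lower lug moved from crop px (261,290) to (279,262). No binding force shows, so I'll lift it square off.

```bash
python3 -m inch '[0,-0.1,0,-0.29,0,0,0,0,-0.1,0,-0.29,0,0,0,0,-0.1,0,-0.29,0,0,0,0,-0.1,0,-0.29,0,0,0,0,0,0,0,0,0,0]'; python3 st.py
```

```text
t: 12.4
eef_pos: [590.2, 250.0, 105.0]
orientation: [3.14, -0.35, 0.117]
ft_force: [0.4, 0.8, -0.7]
width: 50.8
gripper_force: 62.5
[0.3252517343519497, 0.600863945398471, 1.8589834481660272, -0.21391520094227873, 0.3464698732747815, 1.9679404030299725] [590.1520398775375, 249.98408694241584, 105.01837389221524] [3.1401850198365286, -0.3497939603998079, 0.11742584276495815]
```

```bash
python3 - <<'E'
from kin import *
s=get_state(); R=Rn.from_euler('xyz',s["orientation"]).as_matrix(); p=s["eef_pos"]
p1=p+N*45+[0,0,70]; print(p1); rel(R,p1,6)
R2=tool(72,20)@Rz(np.pi); rel(R2,[509,-119,190],16,(R,p1))
q=np.array(s["joint_positions"])
T0=np.eye(4);T0[:3,:3]=R;T0[:3,3]=p1;T1=np.eye(4);T1[:3,:3]=R2;T1[:3,3]=[509,-119,190]
L=np.real(sl.logm(np.linalg.inv(T0)@T1))
for f in(0,.25,.5,.75,1):
    T=T0@sl.expm(L*f); q,e=ik(T[:3,:3],T[:3,3],q); print(T[:3,3].round(),q.round(2),e.round(3))
E
```

```text
[561.43007323 246.55919977 209.49037383]
total shift cm [  0.86   0.02 -10.81] rotvec [-0.  0. -0.]
6 rows: shift cm [ 0.144  0.003 -1.801] rot [ 0. -0. -0.]
total shift cm [-9.58 35.69 -1.37] rotvec [  0.09 -35.5  -66.52]
16 rows: shift cm [-1.775  1.685  0.204] rot [ 0.006 -2.219 -4.157]
[561. 247. 209.] [ 0.34  0.42  1.84 -0.15  0.55  1.9 ] 0.0
[512. 166. 184.] [ 0.21  0.37  1.96 -0.07  0.62  1.43] 0.0
[485.  72. 174.] [ 0.06  0.35  2.   -0.13  0.73  1.03] 0.0
[483. -25. 177.] [-0.09  0.37  1.97 -0.26  0.84  0.69] 0.0
[ 509. -119.  190.] [-0.2   0.43  1.86 -0.43  0.94  0.39] 0.0
```

```bash
python3 -m inch '[0,-0.2,0,-0.9,0,0,0,0,-0.2,0,-0.9,0,0,0,0,0,0,-1.5,0,0,0,0,0.2,0,-1.9,0,0,0,0,0.3,0,-1.9,0,0,0,0,0.4,0,-1.9,0,0,0,0,0.36,0,-1.8,0,0,0]' && python3 -m inch '[0,-1.775,1.685,0.204,0,-2.22,-4.157,0,-1.775,1.685,0.204,0,-2.22,-4.157,0,-1.775,1.685,0.204,0,-2.22,-4.157,0,-1.775,1.685,0.204,0,-2.22,-4.157,0,-1.775,1.685,0.204,0,-2.22,-4.157,0,-1.775,1.685,0.204,0,-2.22,-4.157,0,-1.775,1.685,0.204,0,-2.22,-4.157,0,-1.775,1.685,0.204,0,-2.22,-4.157,0,-1.775,1.685,0.204,0,-2.22,-4.157,0,-1.775,1.685,0.204,0,-2.22,-4.157,0,-1.775,1.685,0.204,0,-2.22,-4.157,0,-1.775,1.685,0.204,0,-2.22,-4.157,0,-1.775,1.685,0.204,0,-2.22,-4.157,0,-1.775,1.685,0.204,0,-2.22,-4.157,0,-1.775,1.685,0.204,0,-2.22,-4.157,0,-1.775,1.685,0.204,0,-2.22,-4.157,0,0,0,0,0,0,0]'; python3 - <<'E'
from kin import *
rel(tool(72,20)@Rz(np.pi),[509,-119,190]); print(get_state()["joint_positions"].round(2))
a=snapshot("side");b=snapshot("top")
cv2.imwrite("pics/s4.png",np.hstack([cv2.resize(a["image"][180:340,270:420,::-1],(400,427)),cv2.resize(b["image"][150:310,300:450,::-1],(400,427))]))
E
```

```text
t: 13.28
eef_pos: [561.2, 246.8, 211.2]
orientation: [3.141, -0.351, 0.117]
ft_force: [0.0, -0.4, -2.2]
width: 50.8
gripper_force: 62.6
t: 15.4
eef_pos: [509.5, -119.4, 191.0]
orientation: [3.139, 0.35, 1.254]
ft_force: [0.3, 0.6, -1.1]
width: 51.0
gripper_force: 62.7
total shift cm [ 0.06 -0.06  0.09] rotvec [ 0.11  0.05 -0.13]
[-0.2   0.45  1.85 -0.44  0.93  0.4 ]
```

View pics/s4.png

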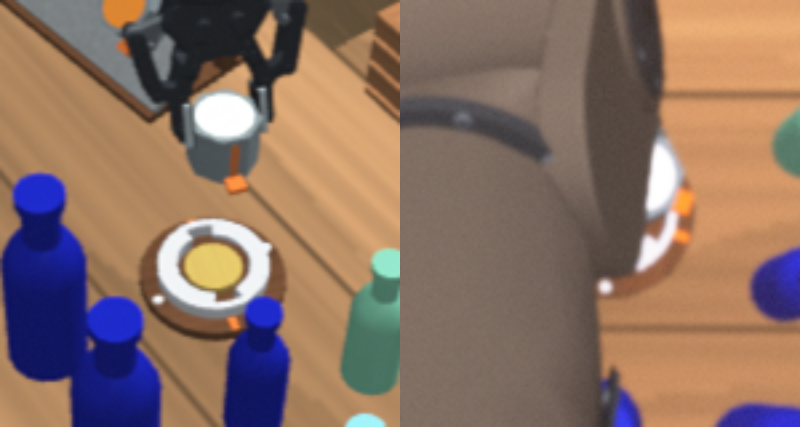

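The side view shows the light upright above the base: lens at (225,115), lug at (236,184), rim centred near (213,266) and the near gap mark at (234,323). Measuring light and base with the same camera.

```bash
cat > meas.py <<'E'
from kin import *
def px2plane(p,mask,z):
    v,u=np.nonzero(mask); K,R,o=cam(p)
    r=np.c_[(u-K[0,2])/K[0,0],(v-K[1,2])/K[1,1],np.ones(len(u))]@R.T
    return (o+r*((z-o[2])/r[:,2])[:,None])[:,:2]
def circ(P,r=None):
    H=cv2.convexHull(P.astype(np.float32))[:,0]
    f=least_squares(lambda a:np.hypot(*(H-a[:2]).T)-a[2],[*H.mean(0),40],loss="soft_l1"); return f.x
def base(p,im=None,box=None):
    im=p["image"] if im is None else im
    hsv=cv2.cvtColor(np.ascontiguousarray(im),cv2.COLOR_RGB2HSV)
    B=np.zeros((480,640),bool); x0,x1,y0,y1=box; B[y0:y1,x0:x1]=1
    white=B&(hsv[...,1]<60)&(hsv[...,2]>160)
    n,lab,st,ce=cv2.connectedComponentsWithStats(white.astype(np.uint8))
    k=1+np.argmax(st[1:,4]); c=circ(px2plane(p,lab==k,26)); print(" rim",c.round(1),"n",st[k,4])
    for i in range(1,n):
        if i!=k and st[i,4]>2:
            q=px2plane(p,lab==i,12).mean(0)-c[:2]; print("  dot",q.round(1),np.hypot(*q).round(1),np.degrees(np.arctan2(q[1],q[0])).round(1),st[i,4])
    org=B&(hsv[...,0]<13)&(hsv[...,1]>190)&(hsv[...,2]>180)
    n,lab,st,ce=cv2.connectedComponentsWithStats(org.astype(np.uint8))
    for i in range(1,n):
        if st[i,4]>3:
            q=px2plane(p,lab==i,12).mean(0)-c[:2]; print("  mark",q.round(1),np.hypot(*q).round(1),np.degrees(np.arctan2(q[1],q[0])).round(1),st[i,4],ce[i].round())
    return c
E
python3 - <<'E'
from meas import *
t=snapshot("top"); s=snapshot("side")
print("top1"); base(t,cv2.imread("pics/top1.png")[:,:,::-1],(340,418,190,270))
print("side1"); base(s,cv2.imread("pics/side1.png")[:,:,::-1],(318,384,255,312))
print("side now"); base(s,None,(318,384,255,304))
hsv=cv2.cvtColor(s["image"],cv2.COLOR_RGB2HSV); m=np.zeros((480,640),bool); m[205:240,335:375]=1
w=m&(hsv[...,1]<40)&(hsv[...,2]>195); 
st=get_state()["eef_pos"]; z=st[2]-33+46
c=circ(px2plane(s,w,z)); print("lens",c.round(1),w.sum(),"tcp",st.round(1))
q=cloud(s,w); print("lens depth z",np.median(q,0).round(1))
m[:]=0; m[232:262,335:380]=1
o=m&(hsv[...,0]<13)&(hsv[...,1]>190)&(hsv[...,2]>180); v,u=np.nonzero(o); print("lug px",u.mean(),v.mean(),o.sum()); 
E
```

```text
top1
 rim [ 510.3 -118.3   47.9] n 1193
  mark [18.7 53.9] 57.1 70.9 5 [350. 220.]
  mark [-17.4 -54.8] 57.5 -107.6 5 [407. 238.]
side1
 rim [ 511.  -117.8   47.4] n 618
  dot [-54.8   3.8] 54.9 176.0 11
  mark [-17.7 -51. ] 54.0 -109.2 4 [357. 301.]
side now
 rim [ 510.6 -117.7   47.7] n 653
  dot [-53.6   3.4] 53.7 176.3 13
lens [ 511.  -116.6   23. ] 311 tcp [ 508.7 -118.2  190.3]
lens depth z [ 508.3 -119.4  206.8]
lug px 356.3 249.2 10
```

```bash
python3 - <<'E'
from kin import *
R2=tool(71.3,20)@Rz(np.pi)
rel(R2,[508.3,-119.3,190]); rel(R2,[508.3,-119.3,75],8)
q=get_state()["joint_positions"]
for z in(75,45): print(ik(R2,[508.3,-119.3,z],q)[0].round(2))
print("down 1cm",(R2.T@[0,0,-1]).round(3),"turn cw 1deg",(R2.T@[0,0,-1]).round(3))
E
```

```text
total shift cm [-0.1   0.    0.07] rotvec [0.29 0.03 0.59]
total shift cm [ 3.840e+00 -1.000e-02  1.088e+01] rotvec [0.29 0.03 0.59]
8 rows: shift cm [ 4.80e-01 -1.00e-03  1.36e+00] rot [0.037 0.004 0.074]
[-0.2   0.6   1.95 -0.55  0.71  0.57]
[-0.2   0.66  1.96 -0.59  0.66  0.62]
down 1cm [0.342 0.    0.94 ] turn cw 1deg [0.342 0.    0.94 ]
```

```bash
python3 -m inch '[0,0.48,0,1.36,0.037,0,0.074,0,0.48,0,1.36,0.037,0,0.074,0,0.48,0,1.36,0.037,0,0.074,0,0.48,0,1.36,0.037,0,0.074,0,0.48,0,1.36,0.037,0,0.074,0,0.48,0,1.36,0.037,0,0.074,0,0.48,0,1.36,0.037,0,0.074,0,0.48,0,1.36,0.037,0,0.074,0,0,0,0,0,0,0]'; python3 - <<'E'
from meas import *
s=snapshot("side"); e=get_state()["eef_pos"]; print(e.round(1))
rel(tool(71.3,20)@Rz(np.pi),[508.3,-119.3,e[2]])
cv2.imwrite("pics/s5.png",cv2.resize(s["image"][225:325,300:400,::-1],(600,600)))
hsv=cv2.cvtColor(s["image"],cv2.COLOR_RGB2HSV)
for dz in (46-34,46-32):
  K,Rc,o=cam(s); 
  pc=Rc.T@(np.array([*e[:2],e[2]+dz])-o); u,v=(K@pc)[:2]/pc[2]
  m=np.zeros((480,640),bool); m[int(v)-22:int(v)+22,int(u)-22:int(u)+22]=1
  w=m&(hsv[...,1]<40)&(hsv[...,2]>195); n,lab,st,ce=cv2.connectedComponentsWithStats(w.astype(np.uint8))
  k=lab[int(v),int(u)]; print((u,v),k,st[k],"lens",circ(px2plane(s,(lab==k)&w,e[2]+dz)).round(1))
E
```

```text
t: 16.73
eef_pos: [508.3, -120.0, 73.5]
orientation: [-3.139, 0.351, 1.246]
ft_force: [-0.1, -0.1, -2.1]
width: 51.0
gripper_force: 62.7
[ 508.5 -120.    74.2]
total shift cm [ 0.06 -0.05 -0.02] rotvec [-0.06  0.08  0.05]
(np.float64(350.74869519391217), np.float64(261.78143055495076)) 1 [341 253  21  17 298] lens [ 509.6 -118.6   23.5]
(np.float64(350.7896347905031), np.float64(261.1822129014107)) 1 [341 253  21  17 298] lens [ 508.8 -119.9   23.3]
```

View pics/s5.png

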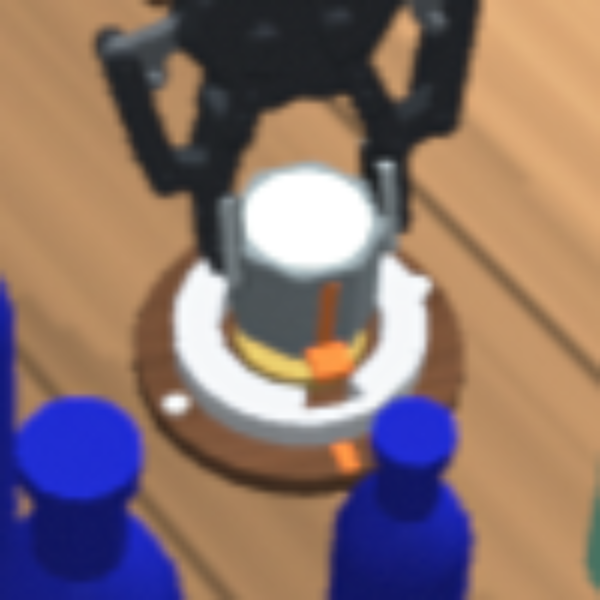

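The lug at (328,360) hangs right over the gap at (330,393), and the light is centred. Small correction, then down to contact.

```bash
python3 -m inch '[0,0.096,0.05,-0.035,0,0,0,0,0.137,0,0.376,0,0,0,0,0.137,0,0.376,0,0,0,0,0.137,0,0.376,0,0,0,0,0.1,0,0.28,0,0,0,0,0.07,0,0.19,0,0,0,0,0.034,0,0.094,0,0,0,0,0,0,0,0,0,0]'; python3 st.py
```

```text
t: 17.77
eef_pos: [509.4, -119.3, 56.6]
orientation: [-3.141, 0.35, 1.245]
ft_force: [-0.3, -0.1, -1.7]
width: 50.6
gripper_force: 62.7
[-0.19711484091863804, 0.6591374028015523, 1.9422083800870262, -0.5783109917058437, 0.6720798534041156, 0.6092992184050046] [509.4186683497676, -119.28285527259152, 56.57892864966515] [-3.1409854876546217, 0.3503648841071365, 1.2450695275151173]
```

```bash
python3 -m inch '[0,0.034,0,0.094,0,0,0,0,0.034,0,0.094,0,0,0,0,0,0,0,0,0,0]'|egrep 'pos|force'; python3 -m inch '[0,0.034,0,0.094,0,0,0,0,0,0,0,0,0,0]'|egrep 'pos|force';python3 -m inch '[0,0.034,0,0.094,0,0,0,0,0,0,0,0,0,0]'|egrep 'pos|force'
```

```text
eef_pos: [509.4, -119.3, 54.6]
ft_force: [-0.2, 0.1, -2.2]
gripper_force: 62.7
eef_pos: [509.5, -119.3, 53.8]
ft_force: [-0.6, 0.6, 0.7]
gripper_force: 63.1
eef_pos: [509.5, -119.3, 52.7]
ft_force: [-0.8, -0.2, 3.2]
gripper_force: 63.2
```

```bash
python3 -m inch '[0,0.068,0,0.188,0,0,0,0,0.068,0,0.188,0,0,0,0,0.068,0,0.188,0,0,0,0,0,0,0,0,0,0]'|egrep 'pos|force'; python3 -m inch '[0,0.05,0,0.14,0,0,0,0,0,0,0,0,0,0]'|egrep 'pos|force'; python3 - <<'E'
from kin import *
s=get_state(); R=Rn.from_euler('xyz',s["orientation"]).as_matrix(); print("z axis in tool",(R.T@[0,0,-1]).round(3))
E
```

```text
eef_pos: [509.5, -119.3, 46.6]
ft_force: [-0.3, 0.8, 6.6]
gripper_force: 63.6
eef_pos: [509.5, -119.3, 45.2]
ft_force: [-0.6, 0.3, 7.3]
gripper_force: 63.7
z axis in tool [0.343 0.    0.939]
```

```bash
python3 -m inch '[0,0,0,0,2.14,0,5.87,0,0,0,0,2.14,0,5.87,0,0,0,0,2.14,0,5.87,0,0,0,0,2.14,0,5.87,0,0,0,0,0,0,0]'|egrep 'pos|force|orient'; python3 -c "from station import *;print(get_state()['moment'])"
```

```text
eef_pos: [509.8, -119.5, 45.2]
orientation: [3.141, 0.35, 0.807]
ft_force: [0.7, 0.7, 7.0]
gripper_force: 63.7
[-0.08420719 -0.08654233 -0.06979655]
```

```bash
python3 -m inch '[0,0,0,0,2.14,0,5.87,0,0,0,0,2.14,0,5.87,0,0,0,0,2.14,0,5.87,0,0,0,0,2.14,0,5.87,0,0,0,0,0,0,0]'|egrep 'pos|force|orient'; python3 -c "from station import *;print(get_state()['moment'])"
```

```text
eef_pos: [509.8, -119.6, 45.2]
orientation: [3.141, 0.35, 0.37]
ft_force: [1.3, 0.5, 6.3]
gripper_force: 63.7
[-0.0585411   0.01047526 -0.03830297]
```

```bash
python3 -m inch '[0,0,0,0,2.14,0,5.87,0,0,0,0,2.14,0,5.87,0,0,0,0,2.14,0,5.87,0,0,0,0,2.14,0,5.87,0,0,0,0,0,0,0]'|egrep 'pos|force|orient'; python3 - <<'E'
from meas import *
print(get_state()['moment'])
s=snapshot("side"); cv2.imwrite("pics/s6.png",cv2.resize(s["image"][225:325,300:400,::-1],(600,600)))
E
```

```text
eef_pos: [509.7, -119.6, 45.2]
orientation: [3.141, 0.35, -0.066]
ft_force: [1.0, 0.8, 6.7]
gripper_force: 63.7
[-0.04261816  0.04405002 -0.05557044]
```

View pics/s6.png

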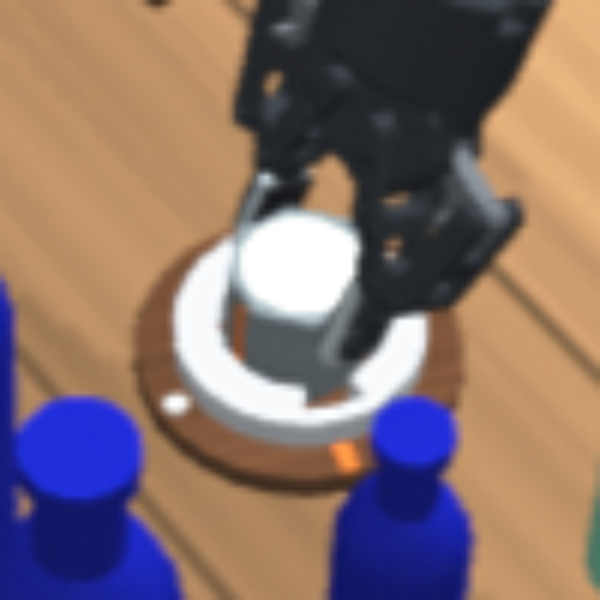

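The light's orange stripe now faces the white dot at (175,404). Release.

```bash
python3 -m inch '[100,0,0,0,0,0,0,100,0,0,0,0,0,0,100,0,0,0,0,0,0,100,0,0,0,0,0,0,100,-0.02,0,-0.1,0,0,0]' ; python3 - <<'E'
from meas import *
s=get_state(); R=Rn.from_euler('xyz',s["orientation"]).as_matrix()
print("back 60 along tool",R[:,2]*-60)
p=snapshot("side"); h=cv2.cvtColor(p["image"],cv2.COLOR_RGB2HSV)
m=np.zeros((480,640),bool); m[258:282,338:362]=1
w=m&(h[...,1]<40)&(h[...,2]>195); n,lab,st,ce=cv2.connectedComponentsWithStats(w.astype(np.uint8)); k=1+np.argmax(st[1:,4]); print(st[k],ce[k])
print("lens",circ(px2plane(p,lab==k,64)).round(1),"depth z",np.median(cloud(p,lab==k),0).round(1))
E
```

```text
t: 21.95
eef_pos: [509.5, -119.3, 46.1]
orientation: [3.141, 0.35, -0.064]
ft_force: [0.5, 0.5, 0.4]
width: 85.3
gripper_force: 0.0
back 60 along tool [20.55926786 -1.27949086 56.3531668 ]
[338 259  24  18 316] [349.68987342 267.41772152]
lens [ 509.  -116.8   24.3] depth z [ 508.3 -118.    66.2]
```

```bash
python3 -m inch '[100,0,0,-1,0,0,0,100,0,0,-2,0,0,0,100,0,0,-3,0,0,0,100,0,0,-3,0,0,0,100,0,0,-3,0,0,0,100,0,0,-3,0,0,0,100,0,0,0,0,0,0]'|egrep 'pos|ft'; python3 - <<'E'
from meas import *
rel(down(0),[455,-245,205],10)
t=snapshot("top");s=snapshot("side")
for n,p,(x0,x1,y0,y1) in(("top",t,(443,470,240,272)),("side",s,(352,384,285,312))):
    h=cv2.cvtColor(p["image"],cv2.COLOR_RGB2HSV); m=np.zeros((480,640),bool); m[y0:y1,x0:x1]=1
    b=m&(h[...,0]>110)&(h[...,0]<130)&(h[...,1]>150)&(h[...,2]>190)
    n_,lab,st,ce=cv2.connectedComponentsWithStats(b.astype(np.uint8)); 
    if n_>1: k=1+np.argmax(st[1:,4]); print(n,"lip",circ(px2plane(p,lab==k,140)).round(1),st[k])
print(base(s,None,(318,384,280,312)) )
cv2.imwrite("pics/s7.png",np.hstack([cv2.resize(s["image"][225:325,300:400,::-1],(400,400)),cv2.resize(t["image"][180:280,330:480,::-1],(400,267))[:267].repeat(1,0) if 0 else cv2.copyMakeBorder(cv2.resize(t["image"][180:280,330:480,::-1],(400,267)),0,133,0,0,0)]))
E
```

```text
eef_pos: [562.1, -122.7, 189.4]
ft_force: [-0.3, 0.5, -0.4]
total shift cm [-9.85 12.89  1.91] rotvec [-0.54 19.82 -3.61]
10 rows: shift cm [-1.044  1.26   0.04 ] rot [-0.054  1.982 -0.361]
top lip [ 456.1 -243.5   13.5] [452 244  16  18 217]
side lip [ 455.9 -244.2   12.6] [362 291  14  11 114]
 rim [ 508.5 -119.7   45.9] n 321
  dot [-51.3   5.7] 51.6 173.7 14
[ 508.46602028 -119.65706849   45.89808294]
```

View pics/s7.png

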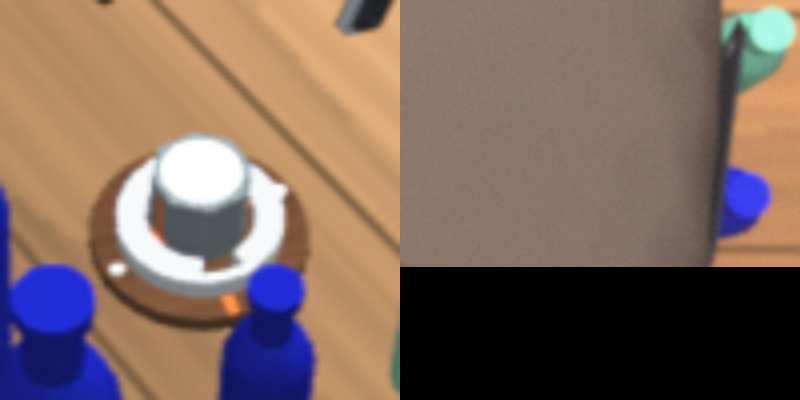

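The light stands freely in the base: lens at (201,170), lug stripe facing the left dot at (117,269), and lens height about 64 mm, so it is locked. Now the bottle, with its lip gripped between the pads.

```bash
python3 -m inch '[100,-1.044,1.26,0.04,-0.05,1.98,-0.36,100,-1.044,1.26,0.04,-0.05,1.98,-0.36,100,-1.044,1.26,0.04,-0.05,1.98,-0.36,100,-1.044,1.26,0.04,-0.05,1.98,-0.36,100,-1.044,1.26,0.04,-0.05,1.98,-0.36,100,-1.044,1.26,0.04,-0.05,1.98,-0.36,100,-1.044,1.26,0.04,-0.05,1.98,-0.36,100,-1.044,1.26,0.04,-0.05,1.98,-0.36,100,-1.044,1.26,0.04,-0.05,1.98,-0.36,100,-1.044,1.26,0.04,-0.05,1.98,-0.36,100,0,0,0,0,0,0]'|egrep 'pos|ft|ori'; python3 - <<'E'
from meas import *
rel(down(0),[455,-245,126])
s=snapshot("side"); cv2.imwrite("pics/s8.png",cv2.resize(s["image"][200:360,300:460,::-1],(600,600)))
E
```

```text
eef_pos: [452.7, -245.0, 202.3]
orientation: [-3.139, 0.006, -0.002]
ft_force: [0.6, -0.4, 0.2]
total shift cm [0.28 0.02 7.63] rotvec [-0.17  0.34 -0.14]
```

View pics/s8.png

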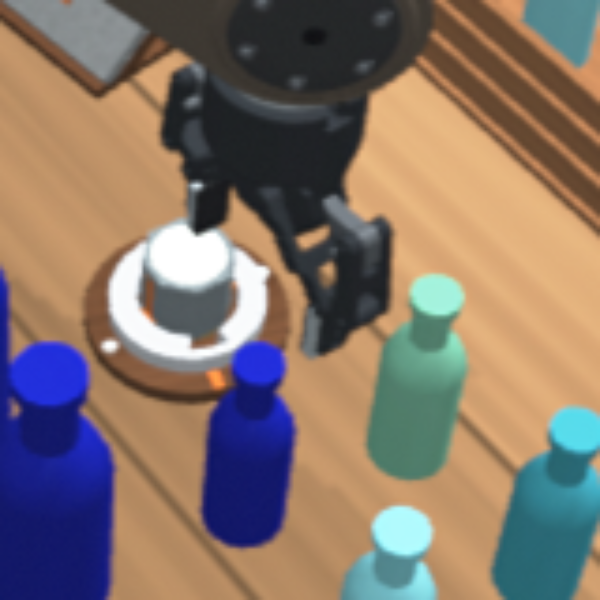

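The jaws (tips at (205,220) and (315,340)) straddle the line above the cobalt lip (258,365), clear of the green bottle. Descending and closing.

```bash
python3 -m inch '[100,0.28,0.02,0.5,-0.17,0.34,-0.14,100,0,0,1.5,0,0,0,100,0,0,1.5,0,0,0,100,0,0,1.5,0,0,0,100,0,0,1.5,0,0,0,100,0,0,0.8,0,0,0,100,0,0,0.3,0,0,0,100,0,0,0,0,0,0]'|egrep 'pos|ft'; python3 -m inch '[0,0,0,0,0,0,0,0,0,0,0,0,0,0,0,0,0,0,0,0,0,0,0,0,0,0,0,0,0,0,0,0,0,0,0,0,0,0,0,0,0,0,0,0,0,0,0,0,0,0,0,0,0,0,0,0]' 40; python3 st.py
```

```text
eef_pos: [456.8, -245.2, 127.0]
ft_force: [0.6, 0.2, -0.3]
t: 26.4
eef_pos: [457.0, -245.3, 127.3]
orientation: [3.14, -0.002, 0.002]
ft_force: [-0.1, -0.6, 5.0]
width: 26.2
gripper_force: 39.3
[-0.6200049503316464, 0.49764870747036466, 1.9385208899940478, -0.00012335472855036527, 0.7027665573776843, 0.9490296027331041] [456.9568545512915, -245.28234389558145, 127.27258272804868] [3.139980306776401, -0.002112747901251266, 0.0018574977624106204]
```

```bash
python3 -m inch '[0,0,0,-0.3,0,0,0,0,0,0,-0.7,0,0,0,0,0,0,-1,0,0,0,0,0,0,-1.5,0,0,0,0,0,0,-1.5,0,0,0,0,0,0,-1.5,0,0,0,0,0,0,-1.5,0,0,0,0,0,0,-1.5,0,0,0,0,0,0,-0.5,0,0,0,0,0,0,0,0,0,0]'; python3 - <<'E'
from kin import *
rel(down(0),[510.5,-119.5,225],12)
E
```

```text
t: 27.65
eef_pos: [456.6, -245.0, 227.1]
orientation: [3.14, -0.002, 0.002]
ft_force: [0.2, -0.3, -1.4]
width: 25.8
gripper_force: 39.5
total shift cm [  5.42 -12.54   0.2 ] rotvec [ 0.07 -0.09  0.11]
12 rows: shift cm [ 0.45  -1.045  0.017] rot [ 0.006 -0.008  0.009]
```

```bash
python3 -m inch '[0,0.2,-0.5,0,0,0,0,0,0.45,-1.045,0,0,0,0,0,0.45,-1.045,0,0,0,0,0,0.45,-1.045,0,0,0,0,0,0.45,-1.045,0,0,0,0,0,0.45,-1.045,0,0,0,0,0,0.45,-1.045,0,0,0,0,0,0.45,-1.045,0,0,0,0,0,0.45,-1.045,0,0,0,0,0,0.45,-1.045,0,0,0,0,0,0.45,-1.045,0,0,0,0,0,0.45,-1.045,0,0,0,0,0,0.27,-0.545,0,0,0,0,0,0,0,0,0,0,0,0,0,0,0,0,0,0]'|egrep 'pos|ft'; python3 - <<'E'
from meas import *
s=snapshot("side"); cv2.imwrite("pics/s9.png",cv2.resize(s["image"][180:320,280:420,::-1],(600,600)))
h=cv2.cvtColor(s["image"],cv2.COLOR_RGB2HSV); e=get_state()["eef_pos"]
for c in cut_out(s,"cobalt_bottle"):
    q=cloud(s,c["region"]); print(c["conf"],len(q),np.median(q,0).round(),np.percentile(q,3,0).round(),np.percentile(q,97,0).round(),(np.array(c["bbox"])*[640,480,640,480]).round())
    P=q[(q[:,2]>110)&(q[:,2]<170)]
    if c["conf"]>.1 and len(P)>50 and P[:,0].mean()>400:
        f=least_squares(lambda a:np.hypot(P[:,0]-a[0],P[:,1]-a[1])-24,[P[:,0].mean()+15,P[:,1].mean()+15],loss="soft_l1"); print(" axis",f.x.round(1))
        for lo,hi in((105,135),(135,170)):
            Q=P[(P[:,2]>lo)&(P[:,2]<hi)]; print("  ",least_squares(lambda a:np.hypot(Q[:,0]-a[0],Q[:,1]-a[1])-24,f.x,loss="soft_l1").x.round(1),len(Q))
E
```

```text
eef_pos: [510.5, -119.7, 226.9]
ft_force: [-0.3, -0.0, -2.8]
0.83 1039 [ 499. -133.  171.] [ 486. -144.  102.] [ 524. -109.  241.] [338. 205.  26.  63.]
 axis [ 510.  -119.4]
   [ 510.3 -119.4] 183
   [ 509.9 -119.4] 251
0.82 2003 [ 348. -116.  116.] [ 327. -131.    9.] [380. -86. 197.] [270. 245.  30.  76.]
```

View pics/s9.png

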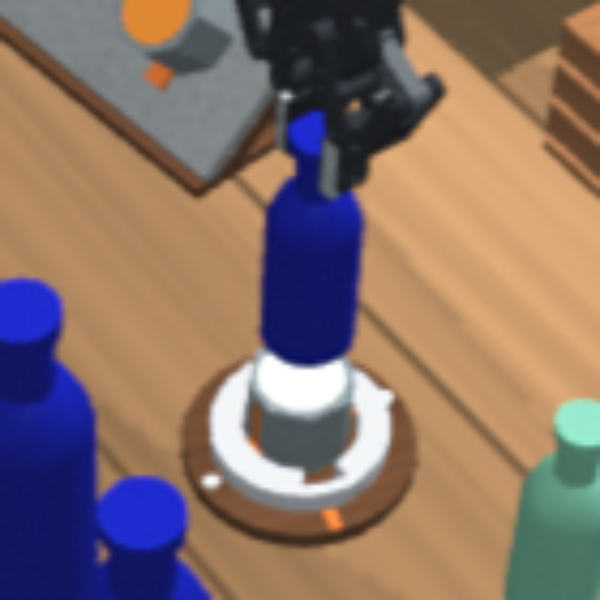

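The bottle hangs upright, its bottom at (307,345) directly over the lens (303,375) and centred. Lowering gently.

```bash
python3 -m inch '[0,0,0,0.7,0,0,0,0,0,0,0.7,0,0,0,0,0,0,0.7,0,0,0,0,0,0,0.6,0,0,0,0,0,0,0.4,0,0,0,0,0,0,0.2,0,0,0,0,0,0,0.1,0,0,0,0,0,0,0.05,0,0,0,0,0,0,0,0,0,0]'|egrep 'pos|ft';for i in 1; do python3 -m inch '[0,0,0,0.05,0,0,0,0,0,0,0.05,0,0,0,0,0,0,0,0,0,0]'|egrep 'pos|ft'; done
```

```text
eef_pos: [510.7, -119.5, 192.5]
ft_force: [0.2, -0.3, -2.5]
eef_pos: [510.7, -119.5, 191.4]
ft_force: [0.2, -0.9, -2.4]
```

```bash
python3 -m inch '[0,0,0,0.05,0,0,0,0,0,0,0,0,0,0]'|egrep 'pos|ft'
```

```text
eef_pos: [510.8, -119.6, 191.1]
ft_force: [0.2, -0.1, 1.9]
```

```bash
python3 -m inch '[38,0,0,0,0,0,0,42,0,0,0,0,0,0,60,0,0,0,0,0,0,100,0,0,0,0,0,0,100,0,0,0,0,0,0,100,0,0,0,0,0,0,100,0,0,0,0,0,0]'; python3 -m inch '[100,0,0,-0.5,0,0,0,100,0,0,-1,0,0,0,100,0,0,-2,0,0,0,100,0,0,-2,0,0,0,100,0,0,-2,0,0,0,100,0,0,-2,0,0,0,100,0,0,0,0,0,0,100,0,0,0,0,0,0]'|egrep 'pos|ft|wid'; python3 - <<'E'
from meas import *
s=snapshot("side"); print(s["image"].shape)
for l in ("cobalt_bottle","amber_light","green_bottle","aqua_bottle","teal_bottle"):
  for c in cut_out(s,l)[:2]:
    q=cloud(s,c["region"]); print(l,round(c["conf"],2),len(q),np.median(q,0).round(),np.percentile(q,3,0).round(),np.percentile(q,97,0).round())
    if l=="cobalt_bottle" and np.median(q[:,0])>400:
      for lo,hi in((72,105),(105,140)):
        Q=q[(q[:,2]>lo)&(q[:,2]<hi)]; print("  axis",least_squares(lambda a:np.hypot(Q[:,0]-a[0],Q[:,1]-a[1])-24,[510,-119],loss="soft_l1").x.round(1),len(Q))
E
```

```text
t: 32.25
eef_pos: [510.6, -119.5, 190.9]
orientation: [3.14, -0.001, 0.002]
ft_force: [0.3, -0.6, -0.2]
width: 85.4
gripper_force: 0.0
eef_pos: [510.2, -119.3, 285.5]
ft_force: [0.6, 0.4, -0.3]
width: 85.3
(480, 640, 3)
cobalt_bottle 0.89 2162 [ 329. -240.  119.] [ 308. -256.    9.] [ 360. -209.  198.]
cobalt_bottle 0.69 1125 [ 500. -131.  140.] [ 486. -144.    3.] [592. -54. 207.]
  axis [ 510.1 -119.8] 219
  axis [ 510.1 -119.9] 250
amber_light 0.79 563 [595. 116.  87.] [573.  99.  42.] [638. 144. 106.]
green_bottle 0.69 1092 [ 550. -273.   80.] [ 537. -287.    2.] [ 575. -247.  143.]
green_bottle 0.61 4634 [613. 195.  53.] [553.  66.   8.] [672. 304. 107.]
aqua_bottle 0.79 1164 [ 440. -374.   84.] [ 427. -389.    2.] [ 466. -348.  142.]
teal_bottle 0.93 1114 [ 551. -378.   85.] [ 539. -393.    7.] [ 573. -355.  143.]
teal_bottle 0.19 1349 [ 489. -142.   16.] [ 452. -178.    7.] [563. -73.  31.]
```

The bottle stands upright and centred on the light, nothing else moved, and the gripper is clear. Handing in.

```bash
python3 -c "from station import *;print(sign_off())"
```

```text
the job is handed in; nothing more can be done
None
```

The job is handed in at about 32 s of the 72 s; the judge returned no verdict. By my own camera checks, the white light is locked in the base, the cobalt bottle stands upright on its middle, nothing else has moved and the gripper is clear.

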